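# Scrape tile chips off the plumbing ledge and case the scraper

### The arm

A 7-joint arm with a two-finger parallel gripper is mounted at the origin on the work surface. World frame = base frame: x ahead of the robot, y to its left, z up, the work surface at z = 0. Lengths are in m, angles in degrees, forces in N, time in s.
With the tool pointing down it reaches from about 0.35 to 0.775 m from the base axis. Payload 3.1 kg.
Tool frame: the origin (TCP) lies on the centre line of the jaws, within the pads' length; the fingertips stand 17 mm ahead of it and the grasp point (between the pads) lies 2 mm behind it (robot.tip_reach is the distance from the TCP to the fingertips, in m); z points along the fingers, y is the line along which they close (so a half turn about z gives the same grasp; the last joint's range is limited). The gripper opens to 85 mm and grips with 20 to 120 N. Pads are 22 mm wide; open, the fingers measure 114 mm over their backs; the gripper's body (76 mm by 85 mm) begins 54 mm behind the grasp point. The pads swing forward as they close: fully open they stand 13 mm farther back than shut.
Start: joints at [73.184, 17.813, 0.802, 86.603, -0.252, 75.585, -1.558], TCP at [0.137, -0.533, 0.222] pointing down, gripper open.
Joint ranges: [-154.91, 154.91], [-16.99, 109.72], [-72.82, 74.43], [7.12, 147.25], [-82.49, 262.49], [11.32, 116.49], [-174.64, 174.64]. Speed limits (degrees/s): [159.86, 159.86, 180, 180, 180, 180, 180].

### API

Orientations are given as [roll, pitch, yaw] about the fixed x, y, z axes, in that order (R = Rz(yaw) Ry(pitch) Rx(roll)).
In Python, from station import robot, fingers, vision, workorder, recognise gives the robot as it stands. Calls block until the motion is done:
- robot.move_to(position, orientation): joint-space move of the TCP to a pose.
- robot.line_to(position, orientation=None, velocity=0.15, f_stop=None): straight line of the TCP; orientation=None keeps the orientation; velocity is the mean speed in m/s. With f_stop (N) it stops when the force on the tool has changed by that much, and returns True; else False.
- robot.move_j(angles): joint-space move.
- fingers.gripper_to(opening, force=None): opening from 0.0 (shut) to 1.0 (fully open); force is the grip in N (None keeps the last); returns when the fingers have stopped.
- robot.pause(seconds).
- robot.inverse_kinematics(position, orientation): joint angles nearest the present ones, or None.
- vision.grab_frame(name): name is "scene" or "top"; returns the picture (420x560x3 uint8, red, green, blue); there is no depth.
- vision.calibration(name): a dict with "mtx" (3x3 intrinsics, pixels), "extrinsics" (4x4, takes a point from world to camera coordinates). Camera axes: x right, y up, looking along -z (the intrinsics and any distortion apply to the point x, -y, -z); pixel columns grow to the right and rows downward; lengths in m; the calibration is good to about 2 mm. A picture is of the moment at which its call begins. calibration takes no time and is no camera call.
A pose or a line that the arm cannot do raises robot.PlanningError and nothing moves.
- workorder.close_job(): hands the job in; it is judged then, once.
Trained networks look in the newest picture that a camera, given by its name, has taken for a name from the list of things; names that differ only in an ending like _2 or _b are one class to them, and where a whole thing is asked for, a point or a joint stands for the part that bears it (a point fixed in the world has none). Each returns a list of dicts, best first, with "p" (0 to 1); they miss things now and then, are a little off and sometimes report something else, mostly with a low value. They report only what shows in the picture. A call takes as long as a camera call. They do not tell look-alikes from the thing itself.
- recognise(label, camera): "rect" ([centre column, centre row, width, height] in pixels, round what is visible of it).
Readings, each from a call of its own:
- robot.current_time_s(): time.
- robot.current_joint_positions(): joint angles.
- robot.current_dq(): joint speeds.
- robot.current_joint_torque(): joint torques, N m.
- robot.current_tool_pos(): TCP position.
- robot.current_eef_rot(): TCP orientation.
- robot.current_contact_force(): force on the tool from outside, world axes, zero at the start.
- robot.current_torque(): the same for the moment, N m.
- robot.current_finger_gap(): opening from 0.0 (shut) to 1.0 (fully open).
- robot.current_gripper_force(): force on a finger pad.
Only numpy, scipy, OpenCV 4.12 (cv2) and the standard library are available. Lean on these libraries where they do the work, as an engineer would, in place of code of your own. Each camera call takes 0.05 s, during which the arm holds its last target. There are 200 camera calls.

### The job

Take the blue scraper block by its upright grip and use it to sweep the three terracotta tile chips along the tiled ledge and off its end into the steel tray; touch the chips with the scraper only, never with the gripper. Then slide the scraper into its orange case until it is fully home, and let go. Leave the plumbing parts at the back of the ledge and the fan's toggle switch as they are.

Things in the scene. Friction and masses are not known exactly. Their poses are not given: they have to be found in the camera images.
- ledge: Fixed tiled ledge. Origin at table height; x points away from the robot, y along the ledge. Flat top 65 mm above the origin, x -160 to +200, y -190 to +190 mm. Front edge and both ends are open drops; at the back an upstand 100 mm high carries a white fan housing (top 170 mm). Plumbing parts fill the top from x +92 mm back; chips (65 mm up) and stub lie in front of them.
- stub: Fixed capped grey waste-pipe stub upright on the ledge top among the chips: cylinder 50 mm in diameter, 51 mm high. Origin: centre of its foot, on the ledge top. It stands either near the front edge (ledge x about -105 mm) or nearer the row of parts (about +5 mm), so the wide passage (about 140 mm) is behind it or in front of it.
- tray: Fixed open steel tray on the table against one end of the ledge (+y or -y end). 250 mm (x) by 180 mm (y), 55 mm high, walls and floor 4 mm; its rim is 10 mm below the ledge top, 4 mm gap to the ledge. Origin: centre of its underside; axes parallel to the ledge's.
- case: Fixed orange case on the table at the other end, axes as the ledge's. Origin: table height, mid-width of its open -x mouth. Channel along x from 0 to a stop at +100 mm, 34 mm wide, z 4 to 38 mm; outside 54 wide, 42 mm high. Roof slit 20 mm wide along x, open at the mouth, lets the grip pass: the scraper goes in only by sliding along +x. Flared guides widen the mouth to about 50 mm from x -17 to 0.
- case_home (a point): Where the scraper's origin is when it is fully home in the case, against the stop: on the channel's floor, 60 mm in from the mouth (case x 60, y 0, z 4 mm). The scraper's x then lies along the case's x, either way round.
- scraper: Loose scraper block, 180 g, standing upright on the table in front of the case's mouth. Foot 80 mm long (x) by 30 mm thick (y) by 28 mm high, black rubber below and blue above; from its middle rises an upright blue grip 40 mm (x) by 14 mm (y), from 28 to 122 mm height. Origin: centre of its underside, z up. It is the same turned half round. The long sides of the foot are the sweeping faces.
- chip_a: Loose chip of old terracotta tile, about 66 x 42 mm (its x by y), 9 mm thick, outline slightly irregular within that rectangle, about 60 g, lying flat on the ledge. Origin: centre of its underside, z up.
- chip_b: Loose chip of old terracotta tile, about 62 x 46 mm (its x by y), 9 mm thick, outline slightly irregular within that rectangle, about 60 g, lying flat on the ledge. Origin: centre of its underside, z up.
- chip_c: Loose chip of old terracotta tile, about 60 x 48 mm (its x by y), 9 mm thick, outline slightly irregular within that rectangle, about 60 g, lying flat on the ledge. Origin: centre of its underside, z up.
- elbow: Loose grey polypropylene elbow, about 70 x 50 mm, 44 mm high, in the row at the back of the ledge; not to be moved. Origin: centre of its underside.
- bracket: Loose stainless shower bracket: plate 50 x 75 mm with a short post and head, 52 mm high, in the same row; not to be moved. Origin: centre of its underside.
- tap_lever: Loose black plastic tap lever, 96 mm long, 42 mm wide, 28 mm high, in the same row; not to be moved. Origin: near the middle of its underside.
- basin_wrench: Loose steel basin wrench, 240 mm long, 12 mm high, lying along the ledge behind the row; not to be moved. Origin: middle of its shaft, underside.
- fan_switch_tip (a point): Tip of the toggle switch on the white fan housing at the back of the ledge; not to be flipped.
Mind the look-alikes: they are no part of the job. There is more than one size of the scraper; the job needs the smallest.

How it is judged (in metres and radians):
On the way, in this order (a step that is already met when the one before it is completed fails the run):
1. all three chips lie in the tray (x of chip_a in the frame of tray between -0.121 and 0.121 m and y of chip_a in the frame of tray between -0.086 and 0.086 m and z of each of chip_a, chip_b, chip_c in the frame of tray below 0.048 m and x of chip_b in the frame of tray between -0.121 and 0.121 m and y of chip_b in the frame of tray between -0.086 and 0.086 m and x of chip_c in the frame of tray between -0.121 and 0.121 m and y of chip_c in the frame of tray between -0.086 and 0.086 m), for 0.2 s.
2. the scraper is fully home in its case (x of scraper in the frame of case between 0.05 and 0.066 m and y of scraper in the frame of case between -0.006 and 0.006 m and z of scraper in the frame of case between -0.002 and 0.012 m and angle between scraper's own z axis and vertical below 0.12 rad), for 0.2 s.
At the end, for the whole second after the job is handed in: All three chips lie inside the tray, below its rim; the scraper stands upright in the case, within 10 mm of its stop; all are at rest (all of step 1 and all of step 2 and linear speed of each of chip_a, chip_b, chip_c, scraper below 0.02 m/s); the robot touches nothing.
It fails at once if a chip is touched by the gripper or the arm (contact force between any of the fingers, the arm and chip_a above 0.3 N or contact force between any of the fingers, the arm and chip_b above 0.3 N or contact force between any of the fingers, the arm and chip_c above 0.3 N).
It fails at once if a plumbing part at the back is shifted by more than 20 mm (distance of any of elbow, bracket, tap_lever, basin_wrench from where it was at the start of the episode above 0.02 m).
It fails at once if the fan switch is moved (distance of fan_switch_tip from where it was at the start of the episode above 0.008 m).
It also fails if it takes over 72 s, if anything falls off the work surface, if the arm or the gripper's body presses on something with over 40 N, if the wrist force passes 120 N, or if a joint passes its speed limit or range.

## Working session

There is one attempt and no reset: what is moved stays moved. The work goes in short steps, each a Python script; the robot and the scene stay as the last script left them, time stands still between calls to the robot, and variables do not carry over. Pictures are saved under pics/ and viewed, at most 10 in all, crops included, and the job is handed in when it is done.

```bash
ls; mkdir -p pics; python3 - <<'E'
from station import robot, fingers, vision, workorder, recognise
import cv2,numpy as np
for c in("scene","top"):
    im=vision.grab_frame(c); cv2.imwrite(f"pics/{c}0.png",cv2.resize(im[:,:,::-1],(784,588),interpolation=cv2.INTER_CUBIC))
    k=vision.calibration(c); print(c,{a:np.round(b,4).tolist() if not isinstance(b,str) else b for a,b in k.items()})
    for l in "scraper,chip_a,stub,tray,case,ledge,elbow,tap_lever,bracket".split(","):
        print(l,[(np.round(d["rect"]).astype(int).tolist(),round(d["p"],2)) for d in recognise(l,c)])
print(robot.current_time_s(),robot.current_eef_rot())
E
```

```text
pics
scene {'mtx': [[530.0304, 0.0, 276.863], [0.0, 530.0304, 212.5241], [0.0, 0.0, 1.0]], 'extrinsics': [[-0.843, 0.5375, 0.0193, 0.4294], [-0.4134, -0.6705, 0.6161, 0.228], [0.3441, 0.5114, 0.7874, -1.6064], [0.0, 0.0, 0.0, 1.0]]}
scraper [([375, 327, 51, 64], 0.71), ([401, 244, 44, 60], 0.69), ([356, 275, 37, 32], 0.64)]
chip_a [([251, 211, 22, 22], 0.94), ([272, 243, 22, 24], 0.88), ([258, 160, 18, 17], 0.78)]
stub [([278, 184, 15, 28], 0.97)]
tray [([210, 141, 104, 66], 0.69), ([356, 274, 38, 35], 0.6)]
case [([310, 302, 58, 48], 0.87)]
ledge [([240, 232, 205, 176], 0.86)]
elbow [([206, 227, 31, 29], 0.8)]
tap_lever [([179, 194, 29, 28], 0.78)]
bracket [([230, 269, 35, 37], 0.72)]
top {'mtx': [[393.0164, 0.0, 278.499], [0.0, 393.0164, 206.8792], [0.0, 0.0, 1.0]], 'extrinsics': [[0.0237, -0.9995, 0.0212, 0.0322], [0.9976, 0.025, 0.0645, -0.5875], [-0.0649, 0.0196, 0.9977, -0.9814], [0.0, 0.0, 0.0, 1.0]]}
scraper [([171, 246, 30, 35], 0.77), ([116, 225, 58, 23], 0.77), ([167, 299, 35, 45], 0.74), ([291, 124, 101, 18], 0.69)]
chip_a [([182, 197, 24, 58], 0.74), ([248, 193, 21, 27], 0.67), ([289, 198, 29, 18], 0.59), ([292, 147, 34, 27], 0.32)]
stub []
tray []
case [([182, 197, 25, 57], 0.81), ([300, 240, 25, 21], 0.56)]
ledge [([296, 171, 160, 192], 0.9)]
elbow [([294, 148, 31, 30], 0.74)]
tap_lever [([345, 148, 41, 20], 0.59)]
bracket [([247, 146, 36, 21], 0.69)]
1.0 [1.79994505e+02 1.33259047e-03 1.44306236e+01]
```

View pics/scene0.png

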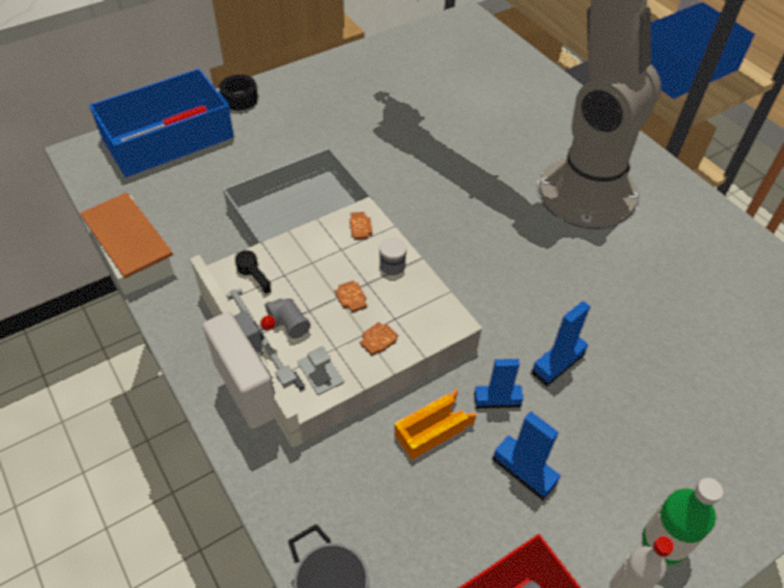

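View pics/top0.png

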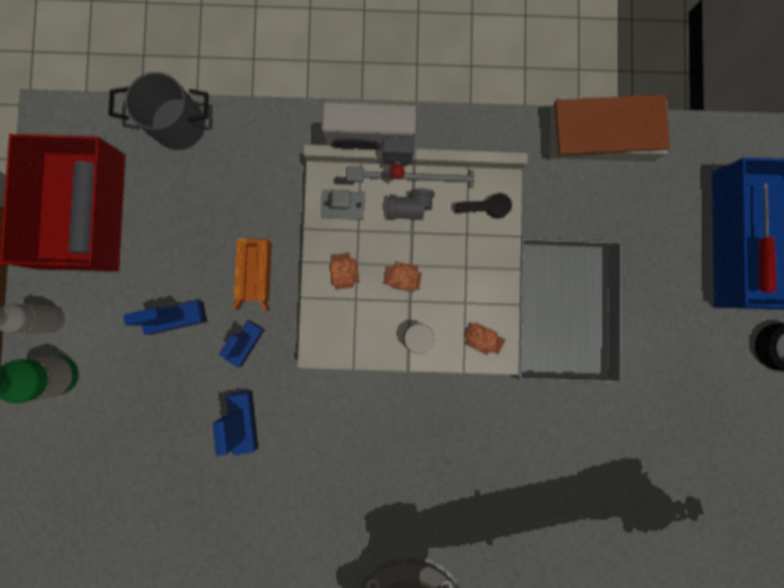

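```bash
cat > h.py <<'E'
from station import robot, fingers, vision, workorder, recognise
import cv2,numpy as np
from scipy.optimize import minimize
K={c:vision.calibration(c) for c in("scene","top")}
def proj(c,P):
    P=np.atleast_2d(P);E=K[c]["extrinsics"];q=P@E[:3,:3].T+E[:3,3]
    q=np.c_[q[:,0],-q[:,1],-q[:,2]]@np.array(K[c]["mtx"]).T; return q[:,:2]/q[:,2:]
def back(c,uv,z):
    E=np.array(K[c]["extrinsics"]);d=np.linalg.inv(K[c]["mtx"])@[uv[0],uv[1],1];d=E[:3,:3].T@[d[0],-d[1],-d[2]]
    o=-E[:3,:3].T@E[:3,3]; return o+d*(z-o[2])/d[2]
def hsv(im): return cv2.cvtColor(im,cv2.COLOR_RGB2HSV)
def boxes(bs,p,dz=0):
    c,s=np.cos(p[2]),np.sin(p[2]);R=np.array([[c,-s,0],[s,c,0],[0,0,1]])
    return [np.array([[x,y,z] for x in b[:2] for y in b[2:4] for z in b[4:]])@R.T+[p[0],p[1],dz] for b in bs]
def sil(c,bx,S=4,shape=(420,560)):
    m=np.zeros((shape[0]*S,shape[1]*S),np.uint8)
    for b in bx:
        h=cv2.convexHull(((proj(c,b)+.5)*S-.5).astype(np.float32))
        cv2.fillConvexPoly(m,np.round(h*16).astype(np.int32),255,shift=4)
    return cv2.resize(m,shape[::-1],interpolation=cv2.INTER_AREA)/255.
SCR=[(-.04,.04,-.015,.015,0,.028),(-.02,.02,-.007,.007,.028,.122)]
def fit(bs,masks,p0,yaw=None,dz=0,steps=(.008,.008,.2)):
    f=lambda p:sum(np.abs(sil(c,boxes(bs,(p[0],p[1],yaw if yaw is not None else p[2]),dz))-m).sum() for c,m in masks.items())
    n=2 if yaw is not None else 3
    sx=np.vstack([p0[:n]]+[np.array(p0[:n])+np.eye(n)[i]*steps[i] for i in range(n)])
    r=minimize(f,p0[:n],method="Nelder-Mead",options=dict(initial_simplex=sx,xatol=2e-4,fatol=.1,maxiter=120))
    return r.x,r.fun
E
cat > m.py <<'E'
from h import *
I={c:vision.grab_frame(c) for c in("scene","top")}
H={c:hsv(I[c]) for c in I}
# ledge from eye-picked corners
fl,fr=back("top",(298/1.4,368/1.4),.065),back("top",(521/1.4,375/1.4),.065)
v=fl-fr;yaw=np.arctan2(-v[0],v[1]);print("ledge fl fr",fl,fr,np.linalg.norm(v),"yaw",np.degrees(yaw))
def near(m,uv,r):
    o=np.zeros_like(m);a,b=int(uv[1]),int(uv[0]);o[a-r:a+r,b-r:b+r]=m[a-r:a+r,b-r:b+r];return o
def comp(c,lo,hi,uv,r=45):
    m=near(cv2.inRange(H[c],lo,hi),uv,r);n,l,s,ce=cv2.connectedComponentsWithStats(m)
    i=min(range(1,n),key=lambda i:np.hypot(*(ce[i]-uv))-s[i,4]*.05);return (l==i).astype(float),s[i]
for c,uvs in dict(scene=[(356,274),(310,302)],top=[(171,246),(181,195)]).items():
    for uv in uvs: print(c,uv,[H[c][int(uv[1])+a,int(uv[0])+b].tolist() for a in(-4,0,4) for b in(-4,0,4)])
blo,bhi=(100,120,40),(125,255,255)
ms={c:comp(c,blo,bhi,uv) for c,uv in dict(scene=(356,274),top=(171,246)).items()};print([ms[c][1] for c in ms])
mb={c:m[0] for c,m in ms.items()}
B=[(-.04,.04,-.015,.015,0.006,.028),SCR[1]]
p0=back("top",(172,249),.02)
for y in (-2.4,-.8,0,.8): print("scraper",y,fit(B,mb,(p0[0],p0[1],y)))
ms={c:comp(c,(8,150,60),(24,255,255),uv) for c,uv in dict(scene=(310,302),top=(181,195)).items()};print([ms[c][1] for c in ms])
mo={c:cv2.morphologyEx(m[0],cv2.MORPH_CLOSE,np.ones((9,9))) for c,m in ms.items()}
C=[(0,.105,-.027,.027,0,.042),(-.017,0,-.03,-.025,0,.042),(-.017,0,.025,.03,0,.042)]
q=back("top",(180,212),.042)
print("case fixed",fit(C,mo,q,yaw));print("case free",fit(C,mo,(q[0],q[1],yaw)))
E=I["top"].copy()
m=cv2.inRange(H["top"],(0,110,60),(12,255,255))
for cx,cy in[(245,193),(288,197),(346,242)]:
    mm=near(m,(cx,cy),24);n,l,s,ce=cv2.connectedComponentsWithStats(mm);i=1+s[1:,4].argmax();k=cv2.findContours((l==i).astype(np.uint8),0,2)[0][0][:,0]
    w=np.array([back("top",u,.074)[:2] for u in k]);r=cv2.minAreaRect(w.astype(np.float32));print("chip",w.min(0).round(3),w.max(0).round(3),r)
for n,uv in dict(stub=(419/1.4,338/1.4)).items(): print(n,back("top",uv,.116))
for n,uv in dict(trayBL=(522,242),trayBR=(619,243),trayFR=(619,379),trayFL=(521,378)).items(): print(n,back("top",np.array(uv)/1.4,.055))
cv2.imwrite("pics/crop1.png",cv2.resize(I["top"][160:280,140:300,::-1],(800,600),interpolation=cv2.INTER_CUBIC))
E
python3 m.py
```

```text
ledge fl fr [0.44523612 0.20147748 0.065     ] [ 0.4417166  -0.18212497  0.065     ] 0.3836186005542728 yaw -0.5256697954274254
scene (356, 274) [[107, 215, 96], [105, 233, 93], [106, 241, 94], [107, 203, 99], [109, 196, 99], [106, 233, 93], [106, 231, 96], [107, 214, 99], [107, 195, 98]]
scene (310, 302) [[14, 255, 122], [15, 255, 128], [16, 255, 129], [15, 255, 128], [16, 255, 148], [18, 255, 221], [18, 255, 218], [20, 255, 227], [23, 255, 234]]
top (171, 246) [[110, 191, 104], [111, 169, 59], [110, 179, 57], [111, 177, 82], [110, 180, 58], [110, 176, 68], [110, 174, 60], [110, 170, 60], [109, 191, 103]]
top (181, 195) [[12, 212, 137], [12, 211, 138], [13, 210, 142], [12, 211, 138], [12, 214, 138], [13, 204, 145], [12, 209, 138], [12, 206, 140], [12, 206, 141]]
[array([339, 256,  35,  34, 787], dtype=int32), array([157, 230,  30,  32, 490], dtype=int32)]
scraper -2.4 (array([ 0.46678057,  0.30187881, -2.16576277]), np.float64(867.2274509803922))
scraper -0.8 (array([ 0.48341378,  0.30729522, -0.55310989]), np.float64(196.95686274509802))
scraper 0 (array([ 0.48289382,  0.306902  , 
[... 356 characters left out ...]
712, -0.00471466]), np.float64(195.33725490196076))
chip [0.585 0.104] [0.644 0.151] ((0.6145204901695251, 0.1281861513853073), (0.05692547559738159, 0.044948760420084), 8.666484832763672)
chip [ 0.583 -0.004] [0.629 0.057] ((0.6070376038551331, 0.027103733271360397), (0.059827614575624466, 0.04333816468715668), 81.95780944824219)
chip [ 0.479 -0.148] [ 0.529 -0.082] ((0.5025611519813538, -0.1139269471168518), (0.06438326090574265, 0.038682274520397186), 64.82726287841797)
stub [ 0.5022841  -0.00095995  0.116     ]
trayBL [ 0.67450146 -0.18458229  0.055     ]
trayBR [ 0.67737452 -0.35779046  0.055     ]
trayFR [ 0.4376943  -0.35698183  0.055     ]
trayFL [ 0.43569197 -0.18477694  0.055     ]
```

```bash
python3 - <<'E'
from h import *
y=-32
fingers.gripper_to(0.6,60)
robot.move_to([.483,.307,.23],[180,0,y])
robot.line_to([.483,.307,.098],velocity=.12)
fingers.gripper_to(0,60)
print(robot.current_finger_gap(),robot.current_gripper_force())
robot.line_to([.483,.307,.23],velocity=.15)
robot.move_to([.612,.176,.24],[180,0,-.5])
print(robot.current_time_s(),robot.current_finger_gap(),robot.current_contact_force())
for c in("scene","top"):
    im=vision.grab_frame(c)
    cv2.imwrite(f"pics/{c}1.png",cv2.resize(im[100:310,120:400,::-1],(784,588),interpolation=cv2.INTER_CUBIC))
E
```

```text
0.14561191051423597 61.32691025733948
8.225 0.1438483223660539 [-1.50315228  1.41360302 -1.88509514]
```

View pics/scene1.png

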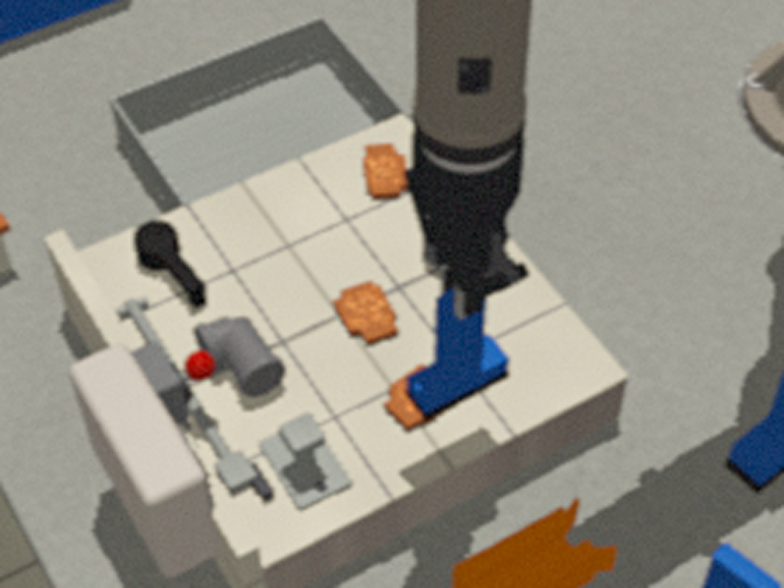

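The scraper is held upright and aligned with the ledge (foot at about 460,375 in the crop). The chips are at (410,395), (367,310) and (385,170), all still in place. Next is sweeping.

```bash
python3 - <<'E'
from h import *
z=.098+.0667
robot.line_to([.612,.176,z],velocity=.12,f_stop=15)
print(robot.current_tool_pos(),robot.current_contact_force())
print(robot.line_to([.612,-.196,z],velocity=.10,f_stop=30),robot.current_contact_force())
robot.line_to([.612,-.18,.25],velocity=.2)
robot.move_to([.503,-.054,.25],[180,0,-.5])
print(robot.current_time_s(),robot.current_finger_gap())
for c in("scene","top"):
    im=vision.grab_frame(c)
    cv2.imwrite(f"pics/{c}2.png",cv2.resize(im[100:310,160:440,::-1],(784,588),interpolation=cv2.INTER_CUBIC))
E
```

```text
[0.60942344 0.17685256 0.16380485] [-1.07604518 -0.16666649  4.12981832]
False [-0.30010472  0.53252539 -1.81916844]
14.125 0.14350169920228795
```

View pics/scene2.png

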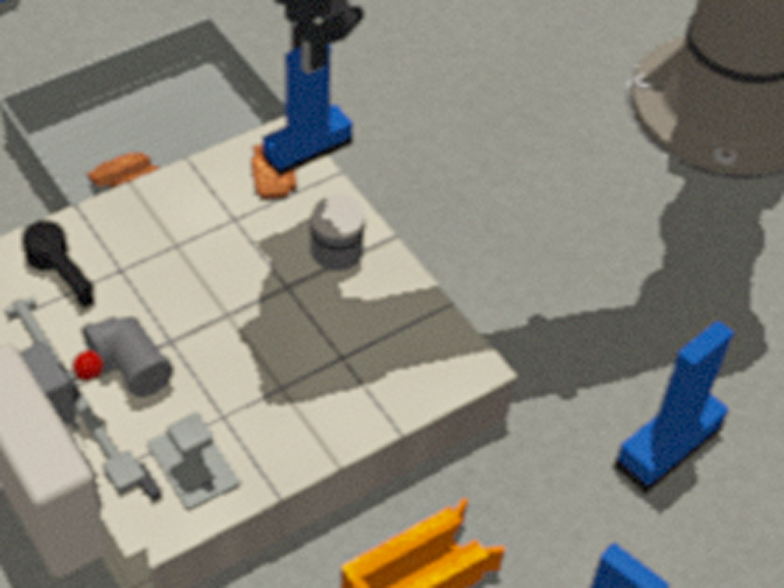

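View pics/top2.png

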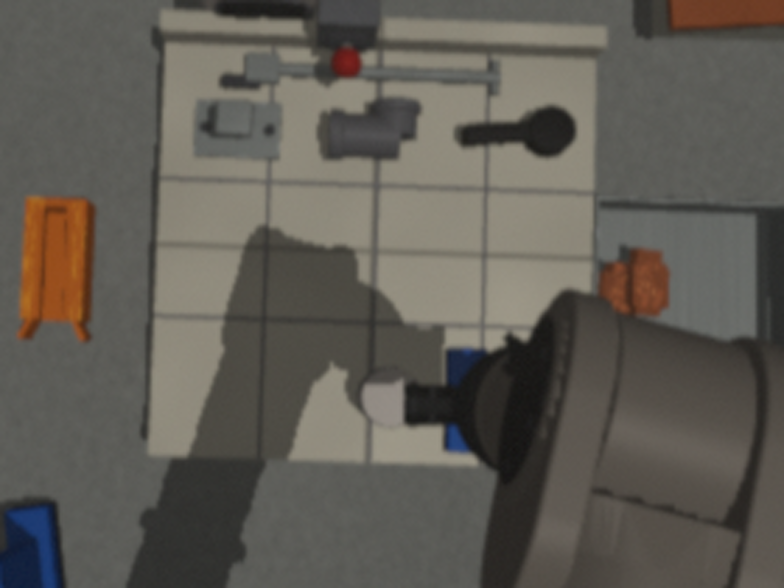

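Two chips lie in the tray (top crop, about 635,280). The third is in front of the foot (scene crop, 270,170), and the gap at the stub is clear. I'll sweep it next, then go to the case.

```bash
python3 - <<'E'
from h import *
z=.098+.0667
print(robot.line_to([.505,-.054,z],velocity=.12,f_stop=12),robot.current_tool_pos())
print(robot.line_to([.505,-.196,z],velocity=.09,f_stop=30),robot.current_contact_force())
robot.line_to([.505,-.18,.25],velocity=.2)
robot.move_to([.495,.296,.22],[180,0,-.4])
robot.pause(.3)
print(robot.current_time_s(),robot.current_finger_gap(),robot.current_tool_pos(),robot.current_eef_rot())
for c in("scene","top"):
    im=vision.grab_frame(c); cv2.imwrite(f"pics/raw_{c}3.png",im[:,:,::-1])
    cv2.imwrite(f"pics/{c}3.png",cv2.resize(im[100:310,130:410,::-1],(784,588),interpolation=cv2.INTER_CUBIC))
E
```

```text
True [ 0.5030964  -0.05444169  0.16374464]
False [ 0.01743197  0.48074671 -3.66468156]
19.3 0.1371237274574863 [0.49537553 0.29532965 0.22014284] [-1.79992220e+02 -1.21026459e-02 -4.76300261e-01]
```

View pics/scene3.png

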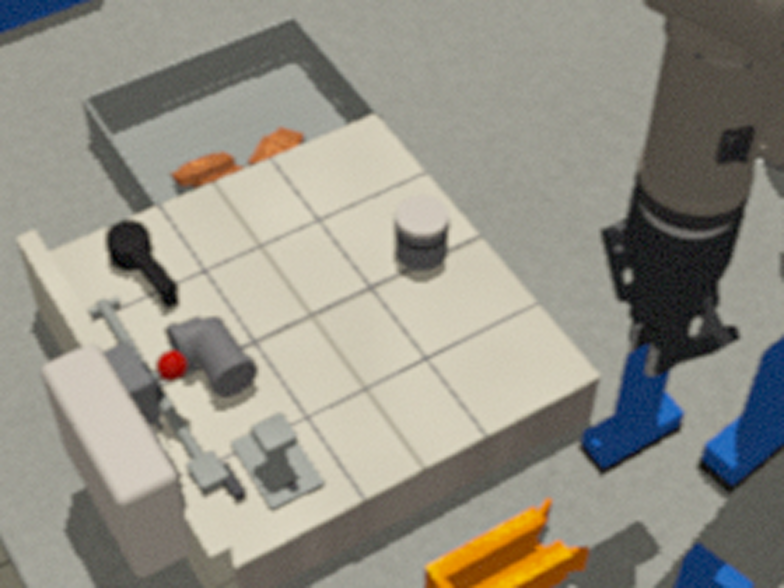

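View pics/top3.png

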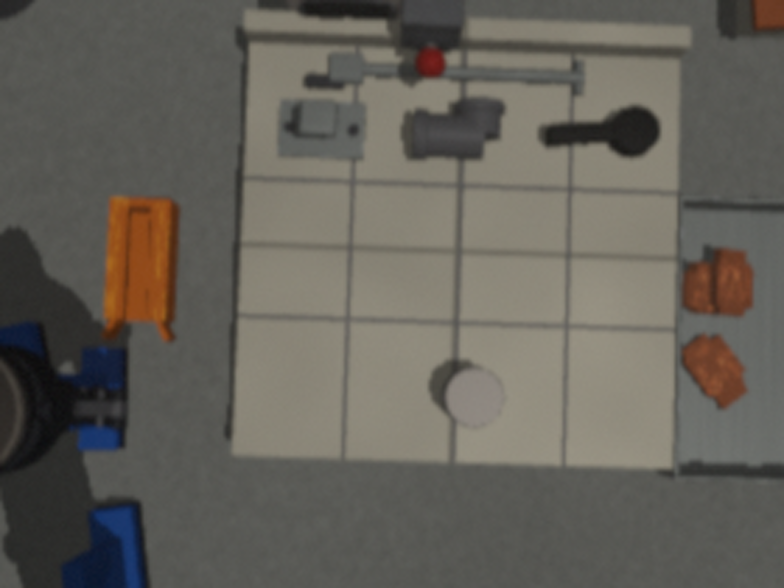

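All three chips lie flat or leaning in the tray (top crop, about 720,280 and 715,370). The parts have not moved, and the scraper waits in front of the case mouth. Now the insertion.

```bash
python3 - <<'E'
from h import *
o=[180,0,-.4];y=.2962;z=.1045
robot.line_to([.495,y,z],o,velocity=.12,f_stop=12);print(robot.current_tool_pos())
f0=np.array(robot.current_contact_force())
print(robot.line_to([.575,y,z],o,velocity=.05,f_stop=15),robot.current_tool_pos(),np.array(robot.current_contact_force())-f0)
print(robot.line_to([.632,y,z],o,velocity=.04,f_stop=15),robot.current_tool_pos(),np.array(robot.current_contact_force())-f0,robot.current_time_s())
for c in("scene","top"):
    im=vision.grab_frame(c); cv2.imwrite(f"pics/{c}4.png",cv2.resize(im[160:310,130:330,::-1],(800,600),interpolation=cv2.INTER_CUBIC))
a=cv2.imread("pics/scene4.png");b=cv2.imread("pics/top4.png");cv2.imwrite("pics/both4.png",cv2.resize(np.hstack([cv2.imread("pics/scene4.png")[200:,400:],b[:400,:400]]),(800,400)))
E
```

```text
[0.49583569 0.29648564 0.10543873]
False [0.57466944 0.29642042 0.10453353] [0.67752603 0.15919115 0.26837239]
False [0.62726347 0.2966407  0.10450651] [-9.64466838 -1.1835449   6.81364134] 23.8417
```

View pics/both4.png

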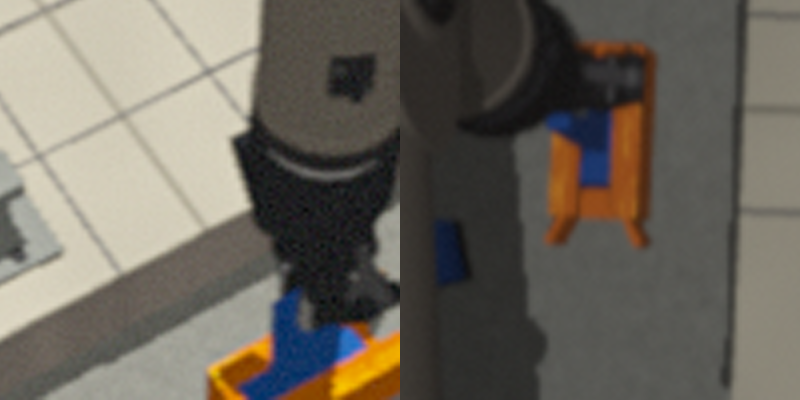

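The scraper is in the channel, against the stop: x stopped at 0.627 with 10 N, and the foot is inside the slit (top inset, about 590,150). I'll release, retreat and check.

```bash
python3 - <<'E'
from h import *
o=[180,0,-.4];y=.2965
robot.line_to([.6265,y,.1025],o,velocity=.03)
fingers.gripper_to(0.45);robot.pause(.3)
robot.line_to([.6265,y,.24],o,velocity=.15)
robot.move_to([.45,.05,.35],[180,0,0])
robot.pause(.3);print(robot.current_time_s(),robot.current_contact_force())
H={};mb={}
for c,uv in dict(scene=(310,290),top=(180,190)).items():
    im=vision.grab_frame(c);m=cv2.inRange(hsv(im),(100,110,35),(125,255,255));p=proj(c,[[.6237,.296,.08]])[0].astype(int)
    o=np.zeros(m.shape);o[p[1]-32:p[1]+32,p[0]-20:p[0]+20]=m[p[1]-32:p[1]+32,p[0]-20:p[0]+20]/255.;mb[c]=o
    cv2.imwrite(f"pics/{c}5.png",cv2.resize(im[160:310,130:330,::-1],(800,600),interpolation=cv2.INTER_CUBIC))
    cv2.imwrite(f"pics/{c}5t.png",cv2.resize(im[80:280,200:466,::-1],(800,600),interpolation=cv2.INTER_CUBIC))
a=cv2.imread("pics/scene5.png");b=cv2.imread("pics/top5.png");t=cv2.imread("pics/top5t.png")
cv2.imwrite("pics/both5.png",np.hstack([a[200:600,400:],np.vstack([b[:200,:400],t[200:400,400:]])]))
print(fit([SCR[1]],mb,(.6237,.296),-.008,.004),[m.sum() for m in mb.values()])
E
```

```text
27.5417 [ 0.06779719  0.38327722 -0.59833867]
(array([0.61991147, 0.29647185]), np.float64(264.4705882352941)) [np.float64(462.0), np.float64(338.0)]
```

View pics/both5.png

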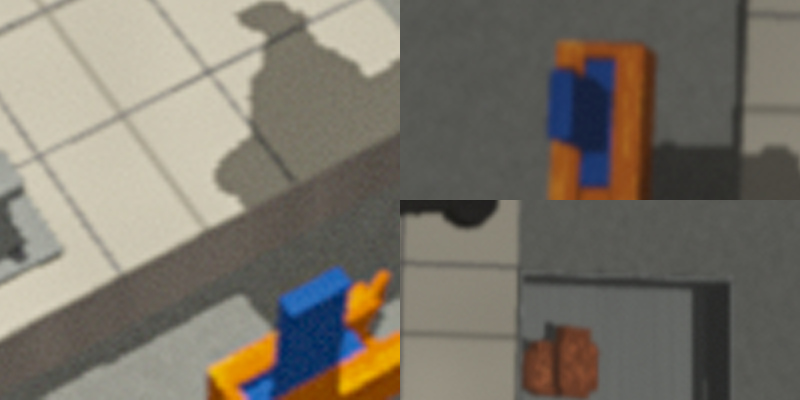

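The scraper stands upright at the stop, and the chips are in the tray. The robot is clear of everything, so I'm handing in.

```bash
python3 -c "
from station import workorder
print(workorder.close_job())"
```

```text
the job is handed in; nothing more can be done
None
```

I swept all three chips into the tray, slid the scraper against its stop in the case and let go, and handed the job in at about 28 s of the 72 s allowed; the hand-in returned no verdict.

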